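Nest the bisque dishes on the dial scale and zero the dial

TASK

Take the kiln prop off the scale pan and put it back on the kiln shelf with the other props. Then nest the bisque dishes in the middle of the pan, the largest at the bottom and each next smaller one inside the one before, and press every dish down, by about half a kilo on the dial and never so hard that the scale bottoms out, to feel that it lies flat before you add the next. When the whole set is on, turn the bezel of the dial until the zero mark stands under the pointer, so that after glazing the dial will show only the glaze taken up; leave the other things on the table alone.

Things in the scene. Friction and masses are not known exactly. Their poses are not given: they have to be found in the camera images.
- scale: Cream enamel flat dial scale, fixed, 285 long (its x) x 165 wide. Origin under the middle of it; its x axis runs from the dial end (dial centre at x = -80 mm, y = 0) to the pan end (pan centre at x = +70 mm, y = 0). The deck round the dial is 60 mm above the table, the empty pan's top 72 mm; under the pan the housing is 46 mm high.
- pan_centre (a point): Centre of the top of the square-edged steel pan, 130 (scale x) x 170 (scale y) mm, no lip; axes as the scale. The pan is on a spring: it sinks straight down 0.65 mm per 100 g (1.5 N per mm), turning the pointer, and meets its stop at 14 mm.
- dial_centre (a point): On the dial's axis, level with the top of the bezel (74 mm above the table).
- bezel (a joint): The knurled steel bezel ring with the white dial card fixed in it, 66 mm across, from 60 to 74 mm above the table, to be gripped across its outside from above. Value in rad, grows clockwise seen from above, limits -3.2 and 3.2, starts between -1.7 and -0.4; at 0 the zero mark lies towards the scale's +x, where the pointer rests with the empty pan. Stays where left; turns against about 0.04 N m.
- zero_mark (a point): The zero mark of the dial card, a broad black bar (the 100 g and 500 g ticks are thin), 24 mm from the dial's axis; a black index stands on the bezel rim outside it. It turns with the bezel.
- pointer_tip (a point): Tip of the black pointer, 24 mm from the dial's axis, a little above the card and below the bezel's top. The pointer turns clockwise seen from above with the load, 2.09 rad per kg; the set makes it turn 0.3 to 1.3 rad.
- prop: Kiln prop, a buff fireclay block 40 x 40 x 50 mm high, 130 g, standing on the scale pan at the start. Origin in the middle of its underside.
- prop_centre (a point): Middle of that kiln prop.
- dish1: The largest of the nesting bisque-fired slab dishes (not always there): 122 (its x) x 68 (its y) mm outside, 14 mm high: a 10 mm thick floor with a rim 2.5 mm wide and 4 mm high round it; about 165 g. Origin in the middle of its underside, z up. All lie right way up, spread on the table, at the start.
- dish2: The second largest of the nesting bisque-fired slab dishes (not always there): 110 (its x) x 56 (its y) mm outside, 14 mm high: a 10 mm thick floor with a rim 2.5 mm wide and 4 mm high round it; about 123 g. Origin in the middle of its underside, z up. A dish nested in the next larger one has 3.5 mm of play all round; its underside is 10 mm above that of the dish it stands in.
- dish3: The third largest of the nesting bisque-fired slab dishes (not always there): 98 (its x) x 44 (its y) mm outside, 14 mm high: a 10 mm thick floor with a rim 2.5 mm wide and 4 mm high round it; about 87 g. Origin in the middle of its underside, z up.
- dish4: The fourth largest of the nesting bisque-fired slab dishes (not always there): 86 (its x) x 32 (its y) mm outside, 14 mm high: a 10 mm thick floor with a rim 2.5 mm wide and 4 mm high round it; about 57 g. Origin in the middle of its underside, z up.
- dish5: The smallest of the nesting bisque-fired slab dishes (not always there): 74 (its x) x 20 (its y) mm outside, 14 mm high: a 10 mm thick floor with a rim 2.5 mm wide and 4 mm high round it; about 32 g. Origin in the middle of its underside, z up.
- kiln_shelf: Fixed buff cordierite kiln shelf lying on the table, 120 (x) x 180 (y) x 12 mm, origin under its centre. Two spare props like the one on the pan stand on its -y end (about y = -60 mm, x = -30 and +30 mm); the +y end is free.
- spare_prop1: Spare kiln prop, 40 x 40 x 50 mm, on the kiln shelf; leave alone. Origin under its middle.
- spare_prop2: Second spare kiln prop, likewise.
- slip_jar: White round jar of slip, 60 mm across, 66 high, a brush standing in it to 135 mm; leave alone. Origin under its middle.
- jar_lid: Upturned white jar lid, 80 mm across, 10 high; leave alone.
- wood_tool: Light wooden modelling tool, 165 mm long, 12 mm thick, lying behind the scale; leave alone. Origin under its middle.
- loop_tool: Wire loop tool, 145 mm long, lying behind the scale; leave alone.
Not all that is in view belongs to the job. Leave any brown look-alike of the dish4 alone. What is shaped like the prop but green is not meant.

How it is judged:
On the way, in this order (a step that is already met when the one before it is completed fails the run):
1. the kiln prop has been put on the kiln shelf (x of prop_centre in the frame of kiln_shelf between -0.06 and 0.06 m and y of prop_centre in the frame of kiln_shelf between -0.09 and 0.09 m and z of prop_centre in the frame of kiln_shelf between 0.026 and 0.041 m), for 0.2 s.
2. the largest dish lies flat in its place in the nest on the pan and is pressed down with at least about 2.5 N (angle between dish1's own z axis and vertical below 0.03 rad and horizontal distance between dish1 and pan_centre below 0.03 m and z of dish1 in the frame of pan_centre between -0.002 and 0.003 m and contact force between dish1 and scale above 4.5 N), for 0.15 s.
3. the second largest dish lies flat in its place in the nest on the pan and is pressed down with at least about 2.5 N (angle between dish2's own z axis and vertical below 0.03 rad and horizontal distance between dish2 and pan_centre below 0.03 m and z of dish2 in the frame of pan_centre between -0.002 and 0.013 m and z of dish2 in the frame of dish1 between 0.008 and 0.0115 m and angle between the x axis of dish2 and the x axis of dish1, either way round below 0.3 rad and (contact force between dish2 and scale above 4 N or contact force between dish2 and dish1 above 4 N)), for 0.15 s.
4. the third largest dish lies flat in its place in the nest on the pan and is pressed down with at least about 2.5 N (angle between dish3's own z axis and vertical below 0.03 rad and horizontal distance between dish3 and pan_centre below 0.03 m and z of dish3 in the frame of pan_centre between -0.002 and 0.023 m and z of dish3 in the frame of dish1 between 0.008 and 0.0215 m and angle between the x axis of dish3 and the x axis of dish1, either way round below 0.6 rad and z of dish3 in the frame of dish2 between 0.008 and 0.0115 m and angle between the x axis of dish3 and the x axis of dish2, either way round below 0.3 rad and (contact force between dish3 and scale above 3.6 N or contact force between dish3 and dish1 above 3.6 N or contact force between dish3 and dish2 above 3.6 N)), for 0.15 s.
5. the fourth largest dish lies flat in its place in the nest on the pan and is pressed down with at least about 2.5 N (angle between dish4's own z axis and vertical below 0.03 rad and horizontal distance between dish4 and pan_centre below 0.03 m and z of dish4 in the frame of pan_centre between -0.002 and 0.033 m and z of dish4 in the frame of dish1 between 0.008 and 0.0315 m and angle between the x axis of dish4 and the x axis of dish1, either way round below 0.6 rad and z of dish4 in the frame of dish2 between 0.008 and 0.0215 m and angle between the x axis of dish4 and the x axis of dish2, either way round below 0.6 rad and z of dish4 in the frame of dish3 between 0.008 and 0.0115 m and angle between the x axis of dish4 and the x axis of dish3, either way round below 0.3 rad and (contact force between dish4 and scale above 3.2 N or contact force between dish4 and dish1 above 3.2 N or contact force between dish4 and dish2 above 3.2 N or contact force between dish4 and dish3 above 3.2 N)), for 0.15 s.
6. the smallest dish lies flat in its place in the nest on the pan and is pressed down with at least about 2.5 N (angle between dish5's own z axis and vertical below 0.03 rad and horizontal distance between dish5 and pan_centre below 0.03 m and z of dish5 in the frame of pan_centre between -0.002 and 0.043 m and z of dish5 in the frame of dish1 between 0.008 and 0.0415 m and angle between the x axis of dish5 and the x axis of dish1, either way round below 0.6 rad and z of dish5 in the frame of dish2 between 0.008 and 0.0315 m and angle between the x axis of dish5 and the x axis of dish2, either way round below 0.6 rad and z of dish5 in the frame of dish3 between 0.008 and 0.0215 m and angle between the x axis of dish5 and the x axis of dish3, either way round below 0.6 rad and z of dish5 in the frame of dish4 between 0.008 and 0.0115 m and angle between the x axis of dish5 and the x axis of dish4, either way round below 0.3 rad and (contact force between dish5 and scale above 2.9 N or contact force between dish5 and dish1 above 2.9 N or contact force between dish5 and dish2 above 2.9 N or contact force between dish5 and dish3 above 2.9 N or contact force between dish5 and dish4 above 2.9 N)), for 0.15 s.
7. the zero mark has been turned under the pointer (horizontal distance between pointer_tip and zero_mark below 0.002 m), for 0.5 s.
At the end, for the whole second after the job is handed in: The kiln prop rests on the kiln shelf; every dish present lies flat (within 1.7 degrees) and level in its place in the nest, largest at the bottom, middles within 30 mm of the pan's centre; the zero mark is within 2 mm of under the pointer's tip; everything is at rest (all of step 1 and angle between each of dish1, dish2, dish3, dish4, dish5's own z axis and vertical below 0.03 rad and horizontal distance between each of dish1, dish2, dish3, dish4, dish5 and pan_centre below 0.03 m and z of dish1 in the frame of pan_centre between -0.002 and 0.003 m and linear speed of each of dish1, dish2, dish3, dish4, dish5, prop below 0.02 m/s and z of dish2 in the frame of pan_centre between -0.002 and 0.013 m and z of dish2 in the frame of dish1 between 0.008 and 0.0115 m and angle between the x axis of dish2 and the x axis of dish1, either way round below 0.3 rad and z of dish3 in the frame of pan_centre between -0.002 and 0.023 m and z of dish3 in the frame of dish1 between 0.008 and 0.0215 m and angle between the x axis of each of dish3, dish4, dish5 and the x axis of dish1, either way round below 0.6 rad and z of dish3 in the frame of dish2 between 0.008 and 0.0115 m and angle between the x axis of dish3 and the x axis of dish2, either way round below 0.3 rad and z of dish4 in the frame of pan_centre between -0.002 and 0.033 m and z of dish4 in the frame of dish1 between 0.008 and 0.0315 m and z of dish4 in the frame of dish2 between 0.008 and 0.0215 m and angle between the x axis of each of dish4, dish5 and the x axis of dish2, either way round below 0.6 rad and z of dish4 in the frame of dish3 between 0.008 and 0.0115 m and angle between the x axis of dish4 and the x axis of dish3, either way round below 0.3 rad and z of dish5 in the frame of pan_centre between -0.002 and 0.043 m and z of dish5 in the frame of dish1 between 0.008 and 0.0415 m and z of dish5 in the frame of dish2 between 0.008 and 0.0315 m and z of dish5 in the frame of dish3 between 0.008 and 0.0215 m and angle between the x axis of dish5 and the x axis of dish3, either way round below 0.6 rad and z of dish5 in the frame of dish4 between 0.008 and 0.0115 m and angle between the x axis of dish5 and the x axis of dish4, either way round below 0.3 rad and horizontal distance between pointer_tip and zero_mark below 0.002 m); the robot touches nothing.
It fails at once if a bystander is shifted more than 50 mm, or a spare prop or the jar knocked over (distance of any of spare_prop1, spare_prop2, slip_jar, jar_lid, wood_tool, loop_tool from where it was at the start of the episode above 0.05 m or angle between any of spare_prop1, spare_prop2, slip_jar's own z axis and vertical above 0.6 rad).
It fails at once if the pan is pressed or struck down nearly to its stop (13 mm below its empty height, 19 N) (z of pan_centre in the frame of scale below 0.059 m).
Of dish1, dish2, dish3, dish4, dish5 only 3 to 5 are there at a start; the rules pass over those that are not, and their reading is None.
At some moment in a run one of prop, dish5 may be knocked a few centimetres aside while the robot is not near it.
Once in a run the grip may slacken for a moment while it holds something.
It also fails if it takes over 210 s, if anything falls off the work surface, if the arm or the gripper's body presses on something with over 40 N, if the wrist force passes 120 N, or if a joint passes its speed limit or range.

ROBOT

A 6-joint arm with a two-finger parallel gripper is mounted at the origin on the work surface. World frame = base frame: x ahead of the robot, y to its left, z up, the work surface at z = 0. Lengths are in m, angles in rad, forces in N, time in s.
With the tool pointing down it reaches from about 0.35 to 0.85 m from the base axis. Payload 8.1 kg.
Tool frame: the origin (TCP) lies between the finger pads; the fingertips stand ahead of it and the grasp point (between the pads) lies 6 mm ahead of it (arm.nose_length is the z of the fingertips in the tool frame, in m); z points along the fingers, y is the line along which they close (so a half turn about z gives the same grasp; the last joint's range is limited). The gripper opens to 93 mm and grips with 3 to 60 N. Pads are 15 mm wide; open, the fingers measure 128 mm over their backs; the gripper's body (75 mm by 188 mm) begins 65 mm behind the grasp point.
Start: joints at [-1.224, 0.13, 1.488, -0, 1.523, -0.085], TCP at [0.251, -0.545, 0.244] pointing down, gripper open.
Joint ranges: [-2.96, 2.96], [-0.89, 2.26], [0.02, 2.5], [-1.34, 4.48], [0, 2.73], [-2.66, 2.66]. Speed limits (rad/s): [2.39, 2.39, 2.79, 3.14, 3.14, 3.14].

INTERFACE

Orientations are given as a unit quaternion [w, x, y, z].
In Python, from workcell import arm, vision, models gives the robot as it stands.
- The arm moves only by the shell command python3 -m jog 'ROWS'. ROWS is text: rows parted by semicolons, each of 7 numbers parted by spaces: the turn, a rotation vector about the world's x, y, z in rad, then the shift along the world's x, y, z in m, then the finger opening in m, from 0 to 0.093. In form: rx ry rz tx ty tz grip; .... A call has 1 to 20 rows; each row shifts and turns the commanded pose from where the row before left it; what a row does not reach is not made up. A row lasts 1/10 s, in which the tool goes at most 50 mm and 8.59 degrees, less where a joint would pass 70% of its speed; a pose out of reach is approached as far as the arm can. A call with a gripper value outside its range is refused whole. The fingers move at their own pace and stop on an object; the grip force is fixed at half the most. Time passes only in rows, so rows that do not move let the fingers close. It gives the time, the measured TCP pose, the force, the opening and the grip force at its end, in the units of the state.
- arm.state(): the state, without advancing time (a new reading comes with each control period).
- vision.read_camera(name): name is "scene" or "side" or "wrist"; returns a dict with "frame" (400x640x3 uint8, red, green, blue), "z_map" (400x640 float32, m along the optical axis (not along the pixel's ray), 0 where there is no reading), "mtx" (3x3 intrinsics, pixels), "dist_coeffs" ([k1, k2, p1, p2, k3] as OpenCV has them; the pictures are not rectified), "R" (3x3) and "t" (3): a world point X has camera coordinates R X + t; the wrist camera has in their place "tool_from_camera" (4x4, takes a point from camera to tool coordinates, whose origin is the TCP and whose axes are the flange's). Camera axes: x right, y down, z forward; pixel columns grow to the right and rows downward; lengths in m; the calibration is good to about 2 mm. A picture is of the moment at which its call begins: read the wrist's pose just before it.
- arm.hand_in(): hands the job in; it is judged then, once.
Trained networks look in a picture, given as the dict that the camera call returned (one of the last four; its "shot" number tells which), for a name from the list of things; names that differ only in an ending like _2 or _b are one class to them, and where a whole thing is asked for, a point or a joint stands for the part that bears it (a point fixed in the world has none). Each returns a list of dicts, best first, with "p" (0 to 1); they miss things now and then, are a little off and sometimes report something else, mostly with a low value. They report only what shows in the picture. A call takes as long as a camera call. They do not tell look-alikes from the thing itself.
- models.find_in(picture, query): "box" ([left, top, width, height] in pixels, round what is visible of it).
- models.masks_of(picture, query): "pixels" (400x640 bool, what is visible of it) and "box" ([left, top, width, height] in pixels, round what is visible of it).
The state is a dict: "time_s": time; "qpos": joint angles; "qvel": joint speeds; "joint_torque": joint torques, N m; "tcp_pos": TCP position; "ee_rot": TCP orientation; "force": force on the tool from outside, world axes, zero at the start; "moment": the same for the moment, N m; "gripper_width": opening from 0.0 (shut) to 1.0 (fully open); "gripper_force": force on a finger pad.
Only numpy, scipy, OpenCV 4.12 (cv2) and the standard library are available. Lean on these libraries where they do the work, as an engineer would, in place of code of your own. Each camera call takes 0.05 s, during which the arm holds its last target. There are 200 camera calls.

## Working session

There is one attempt and no reset: what is moved stays moved. The work goes in short steps, Python scripts to look and compute and a shell command to move; the robot and the scene stay as the last step left them, time stands still between calls to the robot, and variables do not carry over. Pictures are saved under pics/ and viewed, at most 14 in all, crops included, and the job is handed in when it is done.

```bash
ls; mkdir -p pics
cat > h.py <<'E'
import numpy as np, cv2
from workcell import arm, vision, models
from scipy.spatial.transform import Rotation as Rn
def cam(name):
    s=arm.state(); p=vision.read_camera(name)
    if name=="wrist":
        q=s["ee_rot"]; T=np.eye(4); T[:3,:3]=Rn.from_quat([q[1],q[2],q[3],q[0]]).as_matrix(); T[:3,3]=s["tcp_pos"]
        W=T@np.array(p["tool_from_camera"])
    else:
        W=np.eye(4); W[:3,:3]=np.array(p["R"]).T; W[:3,3]=-W[:3,:3]@np.array(p["t"])
    p["W"]=W
    return p
def rays(p,uv):
    n=cv2.undistortPoints(np.array(uv,float).reshape(-1,1,2),p["mtx"],np.array(p["dist_coeffs"])).reshape(-1,2)
    return np.c_[n,np.ones(len(n))]
def at_depth(p,uv):
    uv=np.array(uv).reshape(-1,2); z=p["z_map"][uv[:,1].astype(int),uv[:,0].astype(int)]
    r=rays(p,uv)*z[:,None]
    return (r@p["W"][:3,:3].T+p["W"][:3,3])[z>0]
def at_z(p,uv,z):
    r=rays(p,uv)@p["W"][:3,:3].T; o=p["W"][:3,3]
    return o+r*((z-o[2])/r[:,2])[:,None]
def proj(p,X):
    Wi=np.linalg.inv(p["W"]); X=np.array(X,float).reshape(-1,3)
    return cv2.projectPoints(X@Wi[:3,:3].T+Wi[:3,3],np.zeros(3),np.zeros(3),p["mtx"],np.array(p["dist_coeffs"]))[0].reshape(-1,2)
def save(p,n,box=None,k=1):
    f=p["frame"][:,:,::-1]
    if box: f=f[box[1]:box[1]+box[3],box[0]:box[0]+box[2]]
    cv2.imwrite("pics/"+n+".png",cv2.resize(f,None,fx=k,fy=k,interpolation=cv2.INTER_CUBIC))
def topfit(p,m,tol=0.004):
    """top points of a mask: min-area rect"""
    v,u=np.nonzero(m); X=at_depth(p,np.c_[u,v])
    zt=np.percentile(X[:,2],90); T=X[X[:,2]>zt-tol]
    (c,wh,a)=cv2.minAreaRect((T[:,:2]*1000).astype(np.float32))
    if wh[0]<wh[1]: wh=wh[::-1]; a+=90
    return np.round(c,1),round(zt*1000,1),np.round(wh,1),round((a+90)%180-90,1)
E
python3 - <<'E'
from h import *
for n in("scene","side"):
    p=cam(n); save(p,n+"0",None,1.25)
    for q in["scale","bezel","prop","dish1","dish2","dish3","dish4","dish5","kiln_shelf","slip_jar","jar_lid","wood_tool","loop_tool"]:
        for d in models.masks_of(p,q):
            if d["p"]>.3: print(n,q,round(d["p"],2),np.round(d["box"]),*topfit(p,d["pixels"]))
print(arm.state())
E
```

```text
pics
scene scale 0.85 [270. 180. 102.  67.] [564.5 -33.6] 72.4 [251.2 173.1] 6.6
scene bezel 0.66 [292. 189.  20.  12.] [473.9 -42. ] 74.4 [65.9 60.6] -41.3
scene prop 0.81 [357. 176.  14.  22.] [568.4 158.5] 51.3 [44.2 40.6] -19.9
scene prop 0.54 [333. 198.  18.  20.] [630.9 -29.3] 122.0 [39.4 37.9] -20.6
scene prop 0.5 [376. 199.  15.  22.] [680.5 121.7] 50.6 [44.3 42. ] -76.0
scene dish1 0.85 [252. 244.  29.  28.] [ 568.5 -285.8] 13.8 [88.6 38.4] -87.0
scene dish1 0.68 [384. 172.  13.  21.] [596.2 292.9] 14.2 [97.  39.4] -51.9
scene dish1 0.6 [218. 276.  31.  16.] [ 622.2 -470.1] 13.0 [178.8  85.9] -42.4
scene dish1 0.5 [394. 148.   8.  14.] [510.7 448.5] 11.7 [81.3 19.5] -62.1
scene dish1 0.43 [293. 189.  20.  13.] [474.9 -40.9] 74.3 [65.9 63.6] -41.3
scene dish2 0.85 [252. 244.  29.  28.] [ 568.5 -285.8] 13.8 [88.6 38.4] -87.0
scene dish2 0.68 [384. 172.  13.  21.] [596.2 292.9] 14.2 [97.  39.4] -51.9
scene dish2 0.6 [218. 276.  31.  16.] [ 622.2 -470.1] 13.0 [178.8  85.9] -42.4
scene dish2 0.5 [394. 148.   8.  14.] [510.7 448.5] 11.7 [81.3 19.5] -62.1
scene dish2 0.43 [293. 189
[... 3877 characters left out ...]
9.9] 65.0
{'time_s': 1.4, 'qpos': array([-1.22441064e+00,  1.30400066e-01,  1.48819776e+00,  3.89367652e-05,
        1.52297201e+00, -8.54182805e-02]), 'qvel': array([ 0.00035337,  0.00026415,  0.00183011,  0.00074431, -0.00104869,
       -0.00091233]), 'joint_torque': array([-9.40016034e-04, -5.59753239e+01, -4.92047989e+01,  7.67570548e-02,
        2.28406599e-02,  1.34400122e-05]), 'tcp_pos': array([ 0.25113436, -0.54493238,  0.24363641]), 'ee_rot': array([8.77801070e-06, 9.76783760e-01, 2.14227651e-01, 2.07647936e-05]), 'force': array([0.07378418, 0.48941555, 0.08132234]), 'moment': array([-0.00398789, -0.03202047,  0.00456225]), 'gripper_force': 0.0, 'gripper_width': 1.0007406526755611}
```

View pics/scene0.png

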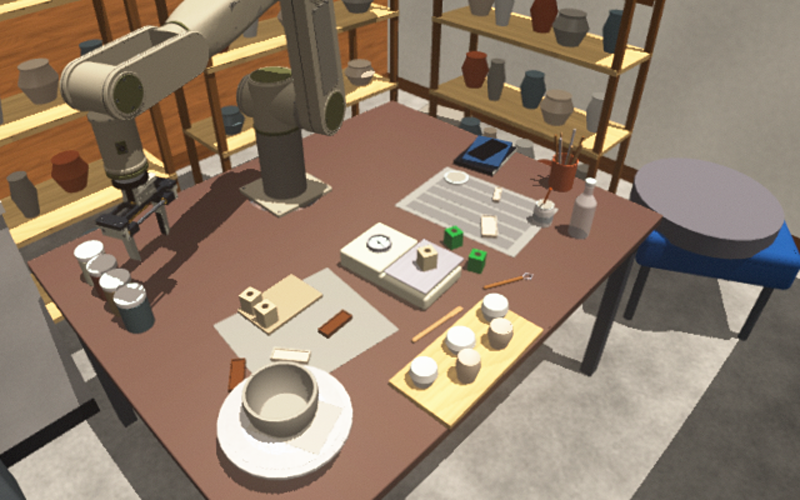

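View pics/side0.png

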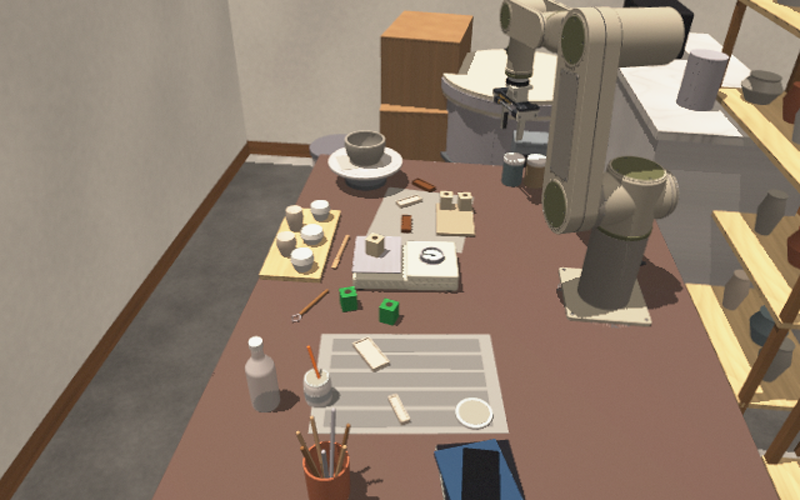

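Cream dishes: (291,355), (488,226), (496,195) in scene0 (about 86x32, 98x44, 74x20: dish4, dish3, dish5). The brown pieces at (335,323) and (237,375) are look-alikes, as are the green blocks. The prop is on the pan at (428,257). I'll go above the pan.

```bash
python3 -m jog '0 0 0 .02 .03 .006 .093;0 0 0 .023 .033 .006 .093;0 0 0 .023 .033 .006 .093;0 0 0 .023 .033 .006 .093;0 0 0 .023 .033 .006 .093;0 0 0 .023 .033 .006 .093;0 0 0 .023 .033 .006 .093;0 0 0 .023 .033 .006 .093;0 0 0 .023 .033 .006 .093;0 0 0 .023 .033 .006 .093;0 0 0 .023 .033 .006 .093;0 0 0 .023 .033 .006 .093;0 0 0 .023 .033 0 .093;0 0 0 .023 .033 0 .093;0 0 0 .023 .033 0 .093;0 0 0 .01 .01 0 .093;0 0 0 0 0 0 .093'
python3 - <<'E'
from h import *
p=cam("wrist"); save(p,"w0",None,1.25); print(arm.state()["tcp_pos"],p["W"][:3].round(3))
for q in["prop","bezel","scale"]:
    for d in models.masks_of(p,q):
        if d["p"]>.3: print(q,round(d["p"],2),np.round(d["box"]),*topfit(p,d["pixels"]))
E
```

```text
time_s: 3.1
tcp_pos: [0.6038, -0.0415, 0.3151]
ee_rot: [-0.0, 0.976, 0.216, -0.0]
force: [-0.1, -0.7, -0.1]
gripper_width: 1.0
gripper_force: 0.0
[ 0.60312863 -0.04284174  0.31527127] [[ 0.422 -0.874 -0.24   0.67 ]
 [-0.907 -0.407 -0.11  -0.012]
 [-0.002  0.263 -0.965  0.457]]
prop 0.96 [205.  42.  42.  42.] [677.6 123.2] 51.8 [40.7 39.4] 22.0
prop 0.95 [145. 111.  52.  43.] [566.7 159.5] 51.8 [40.6 39.4] 74.2
prop 0.69 [290. 128.  54.  53.] [628.9 -27.2] 122.7 [40. 40.] -21.8
bezel 0.62 [256. 238.  46.  47.] [472.7 -41.1] 74.8 [65.6 65.6] 4.8
scale 0.88 [221.  81. 178. 210.] [562.2 -32. ] 72.7 [247.7 170.5] 5.5
```

View pics/w0.png

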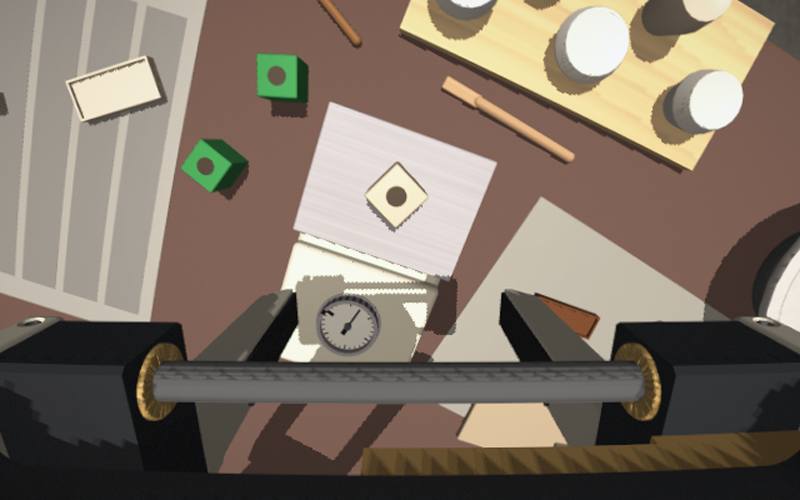

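View: prop at (396,196) on the pan, green blocks at (281,77) and (213,165), bezel at (347,324) with the pointer up‑right. The network agrees with the picture.

```bash
python3 -c "
from h import *
print(arm.nose_length)"
python3 -m jog '0 0 .126 .005 .003 -.01 .093;0 0 .126 .005 .003 -.01 .093;0 0 .127 .004 .003 -.01 .093;0 0 .127 .004 .003 -.01 .093;0 0 .127 .004 .002 -.01 .093;0 0 .126 .004 .002 -.01 .093;0 0 0 0 0 -.04 .093;0 0 0 0 0 -.04 .093;0 0 0 0 0 -.03 .093;0 0 0 0 0 -.02 .093;0 0 0 0 0 -.014 .093;0 0 0 0 0 0 .093;0 0 0 0 0 0 .03;0 0 0 0 0 0 .03;0 0 0 0 0 0 .03;0 0 0 0 0 0 .03;0 0 0 0 0 0 .03;0 0 0 0 0 0 .03'
```

```text
0.025
time_s: 5.1
tcp_pos: [0.6292, -0.0269, 0.1118]
ee_rot: [0.0, 0.828, 0.561, 0.0]
force: [0.1, -0.1, 0.2]
gripper_width: 0.531
gripper_force: 0.0
```

```bash
python3 -m jog '0 0 0 0 0 0 .03;0 0 0 0 0 0 .03;0 0 0 0 0 0 .03;0 0 0 0 0 0 .03;0 0 0 0 0 0 .03;0 0 0 0 0 .01 .03;0 0 0 0 0 .03 .03;0 0 0 0 0 .04 .03;0 0 0 0 0 .02 .03'
```

```text
time_s: 6.0
tcp_pos: [0.6304, -0.0271, 0.2163]
ee_rot: [0.002, 0.828, 0.561, 0.002]
force: [0.9, -0.0, -1.5]
gripper_width: 0.431
gripper_force: 30.0
```

```bash
python3 -m jog '0 0 0 -.017 -.022 0 .03;0 0 0 -.025 -.03 0 .03;0 0 0 -.025 -.03 0 .03;0 0 0 -.025 -.03 0 .03;0 0 0 -.025 -.03 0 .03;0 0 0 -.025 -.03 0 .03;0 0 0 -.025 -.03 0 .03;0 0 0 -.025 -.03 0 .03;0 0 0 -.025 -.021 0 .03;0 0 0 0 0 0 .03;0 0 0 0 0 -.04 .03;0 0 0 0 0 -.04 .03;0 0 0 0 0 -.04 .03;0 0 0 0 0 -.02 .03;0 0 0 0 0 -.006 .03;0 0 0 0 0 -.006 .03;0 0 0 0 0 -.004 .03;0 0 0 0 0 0 .03'
```

```text
time_s: 7.8
tcp_pos: [0.4128, -0.2803, 0.0566]
ee_rot: [0.001, 0.828, 0.561, 0.0]
force: [-0.1, 0.5, -1.0]
gripper_width: 0.429
gripper_force: 30.0
```

```bash
python3 -m jog '0 0 0 0 0 -.002 .03;0 0 0 0 0 -.0015 .03;0 0 0 0 0 0 .03'; python3 -m jog '0 0 0 0 0 0 .06;0 0 0 0 0 0 .06;0 0 0 0 0 0 .06;0 0 0 0 0 0 .06;0 0 0 0 0 .01 .06;0 0 0 0 0 .03 .06;0 0 0 0 0 .04 .093;0 0 0 0 0 .04 .093;0 0 0 0 0 .03 .093;0 0 0 0 0 .03 .093;0 0 0 0 0 .03 .093;0 0 0 0 0 .03 .093;0 0 0 0 0 0 .093'
python3 - <<'E'
from h import *
for n in ("wrist","side"):
    p=cam(n)
    for q in["prop","kiln_shelf"]:
        for d in models.masks_of(p,q):
            if d["p"]>.3: print(n,q,round(d["p"],2),np.round(d["box"]),*topfit(p,d["pixels"]))
E
```

```text
time_s: 8.1
tcp_pos: [0.4124, -0.2801, 0.0525]
ee_rot: [0.0, 0.828, 0.561, 0.0]
force: [0.1, 0.1, -1.2]
gripper_width: 0.429
gripper_force: 30.0
time_s: 9.4
tcp_pos: [0.4136, -0.2812, 0.2983]
ee_rot: [0.004, 0.828, 0.561, 0.001]
force: [1.3, -0.5, 0.4]
gripper_width: 0.995
gripper_force: 0.0
wrist prop 0.8 [303. 153.  31.  38.] [ 412.2 -280.1] 63.5 [39.8 38.8] 67.3
wrist kiln_shelf 0.8 [267. 128. 128. 126.] [ 414.1 -332.8] 13.6 [179.9 120. ] -86.2
side prop 0.75 [355. 169.  15.  13.] [ 411.7 -273.9] 62.9 [41.5 39.3] 70.1
side prop 0.65 [272. 232.  12.  21.] [676.3 127.9] 51.2 [45.8 36.5] -66.5
side prop 0.53 [303. 240.  18.  24.] [566.6 163.4] 50.0 [44.3 40.5] 76.4
side kiln_shelf 0.93 [349. 163.  29.  26.] [ 415.2 -323.2] 15.1 [175.1 119.2] -86.3
```

Prop is on the shelf at about (412,-280). Next, dish3, confirming it from close by.

```bash
python3 -m jog '0 0 .076 .008 .025 0 .093;0 0 .076 .012 .04 0 .093;0 0 .076 .012 .04 0 .093;0 0 .076 .012 .04 0 .093;0 0 .076 .012 .04 0 .093;0 0 .076 .012 .04 0 .093;0 0 .076 .012 .04 0 .093;0 0 .076 .012 .04 0 .093;0 0 .076 .012 .04 0 .093;0 0 .076 .012 .04 0 .093;0 0 .076 .012 .04 0 .093;0 0 .076 .012 .04 0 .093;0 0 .076 .012 .04 0 .093;0 0 .072 .012 .04 0 .093;0 0 0 .012 .02 0 .093;0 0 0 0 0 0 .093;0 0 0 0 0 0 .093'
python3 - <<'E'
from h import *
p=cam("wrist"); save(p,"w1",None,1.25); print(arm.state()["tcp_pos"])
for q in["dish1","prop"]:
    for d in models.masks_of(p,q):
        if d["p"]>.3: print(q,round(d["p"],2),np.round(d["box"]),*topfit(p,d["pixels"]))
p=cam("side"); save(p,"s1",(300,120,100,80),7)
E
```

```text
time_s: 11.4
tcp_pos: [0.5876, 0.285, 0.2905]
ee_rot: [-0.001, 0.431, 0.903, -0.001]
force: [-0.6, 0.2, -0.1]
gripper_width: 0.999
gripper_force: 0.0
[0.58766757 0.28438278 0.29102247]
dish1 0.93 [344.   2.  28.  55.] [510.8 449.6] 15.2 [66.4 19.7] -59.7
prop 0.73 [286. 269.  27.  20.] [665.4 140.4] 41.4 [29.8  3.7] 27.3
prop 0.65 [231. 211.  43.  44.] [566.9 198.9] 51.3 [124.2  45.7] -89.5
```

View pics/w1.png

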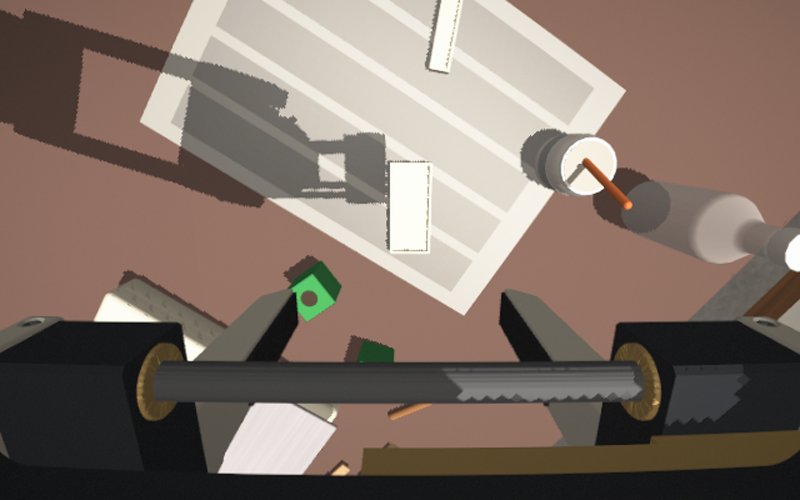

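View pics/s1.png

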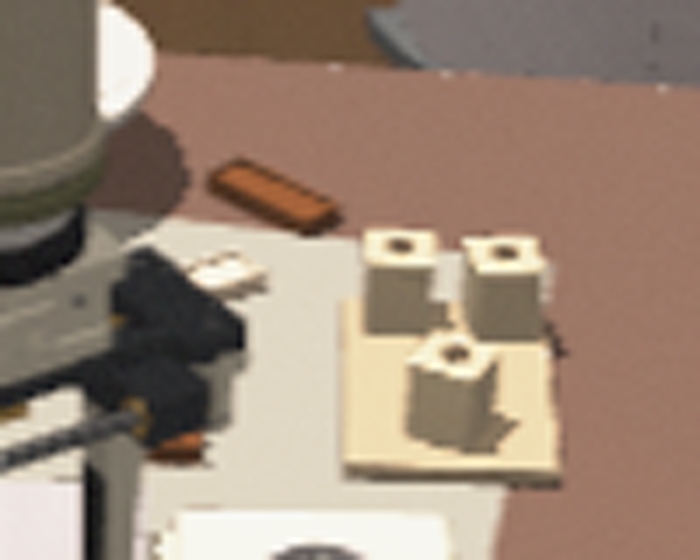

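Dish3 shows at (409,207) in w1 (bright rectangle, upright), dish5 at (442,35). The prop stands free on the shelf. I'll measure dish3 by height.

```bash
cat >> h.py <<'E'
def blob(p,xy,lo=.007,hi=.03,r=.08):
    """components of points with height lo..hi near xy -> min-area rects (mm, deg)"""
    v,u=np.mgrid[0:400,0:640]; z=p["z_map"].ravel(); uv=np.c_[u.ravel(),v.ravel()]
    X=np.zeros((len(uv),3)); ok=z>0
    X[ok]=(rays(p,uv[ok])*z[ok][:,None])@p["W"][:3,:3].T+p["W"][:3,3]
    m=ok&(X[:,2]>lo)&(X[:,2]<hi)&(np.hypot(X[:,0]-xy[0],X[:,1]-xy[1])<r)
    n,l,st,_=cv2.connectedComponentsWithStats(m.reshape(400,640).astype(np.uint8))
    out=[]
    for i in range(1,n):
        if st[i,4]<60: continue
        P=X[(l==i).ravel()]; zt=np.percentile(P[:,2],80); P=P[P[:,2]>zt-.007]
        c,wh,a=cv2.minAreaRect((P[:,:2]*1000).astype(np.float32))
        if wh[0]<wh[1]: wh=wh[::-1]; a+=90
        out.append((np.round(c,1),round(zt*1000,1),np.round(wh,1),round((a+90)%180-90,1),st[i,4],np.round(p["frame"].reshape(-1,3)[(l==i).ravel()].mean(0))))
    return sorted(out,key=lambda o:-o[4])
E
python3 - <<'E'
from h import *
p=cam("wrist")
print(blob(p,(.593,.297)));print(blob(p,(.51,.455)))
E
```

```text
[(array([593.2, 296.6]), np.float64(12.0), array([97.9, 43. ]), -51.3, np.int32(2340), array([250., 249., 241.]))]
[(array([511.1, 449.4]), np.float64(14.5), array([66. , 20.4]), -60.1, np.int32(934), array([245., 244., 233.]))]
```

```bash
python3 -m jog '0 0 0 .0055 .012 -.04 .093;0 0 0 0 0 -.05 .093;0 0 0 0 0 -.05 .093;0 0 0 0 0 -.05 .093;0 0 0 0 0 -.03 .093;0 0 0 0 0 -.02 .06;0 0 0 0 0 -.01 .06;0 0 0 0 0 -.01 .03;0 0 0 0 0 0 .03;0 0 0 0 0 0 .03;0 0 0 0 0 0 .03;0 0 0 0 0 0 .03;0 0 0 0 0 0 .03;0 0 0 0 0 0 .03;0 0 0 0 0 0 .03;0 0 0 0 0 0 .03;0 0 0 0 0 0 .03;0 0 0 0 0 0 .03'
```

```text
time_s: 13.45
tcp_pos: [0.5945, 0.2974, 0.0336]
ee_rot: [0.001, 0.431, 0.902, 0.001]
force: [-0.6, -0.4, 6.0]
gripper_width: 0.469
gripper_force: 30.0
```

```bash
python3 -m jog '0 0 0 0 0 .004 .03;0 0 0 0 0 .01 .03;0 0 0 0 0 .03 .03;0 0 0 0 0 0 .03;0 0 0 0 0 0 .03'
python3 - <<'E'
from h import *
p=cam("wrist"); s=arm.state(); print(s["tcp_pos"],s["force"],s["gripper_width"])
print(blob(p,s["tcp_pos"][:2],.02,.08))
save(p,"w2",(160,100,320,200),2)
E
```

```text
time_s: 13.95
tcp_pos: [0.5945, 0.2975, 0.0776]
ee_rot: [0.001, 0.431, 0.902, 0.001]
force: [-0.2, 0.4, 0.2]
gripper_width: 0.468
gripper_force: 30.0
[0.59361169 0.2970852  0.0761708 ] [ 0.40126275 -0.14356062 -1.51273871] 0.4702200926053491
[(array([587.2, 305.1]), np.float64(58.2), array([76.4, 73.3]), -51.1, np.int32(11796), array([170., 155., 137.])), (array([624.3, 259.5]), np.float64(59.0), array([44.,  3.]), 39.0, np.int32(222), array([251., 247., 232.]))]
```

View pics/w2.png

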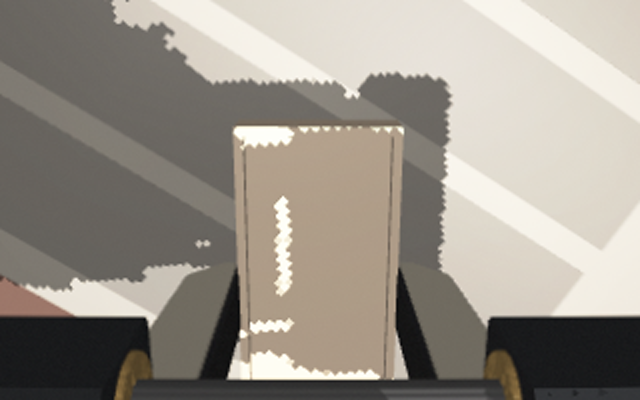

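Dish3 is held level (top at image centre (318,250)). Carry it to the pan, long side along the scale's y.

```bash
python3 -m jog '0 0 0 0 0 .03 .03;0 0 0 0 0 .05 .03;0 0 0 0 -.015 .03 .03;0 0 -.06 .003 -.03 0 .03;0 0 -.065 .003 -.035 0 .03;0 0 -.065 .003 -.035 0 .03;0 0 -.065 .003 -.035 0 .03;0 0 -.065 .004 -.035 0 .03;0 0 -.065 .004 -.035 0 .03;0 0 -.065 .004 -.035 0 .03;0 0 -.065 .004 -.035 0 .03;0 0 -.065 .003 -.034 0 .03;0 0 0 0 0 0 .03;0 0 0 0 0 -.04 .03;0 0 0 0 0 -.02 .03;0 0 0 0 0 -.01 .03;0 0 0 0 0 0 .03;0 0 0 0 0 0 .03'
python3 - <<'E'
from h import *
p=cam("wrist"); s=arm.state(); print(s["tcp_pos"],s["force"],s["gripper_width"])
for d in models.masks_of(p,"bezel")[:2]:print(d["p"],topfit(p,d["pixels"]))
print(blob(p,s["tcp_pos"][:2],.078,.13))
E
```

```text
time_s: 15.8
tcp_pos: [0.625, -0.0265, 0.1168]
ee_rot: [0.0, 0.671, 0.742, 0.0]
force: [0.2, 0.4, -0.6]
gripper_width: 0.466
gripper_force: 30.0
[ 0.62552823 -0.02664275  0.11759286] [ 0.4082109  -0.38165761 -1.0499906 ] 0.46568807315974925
0.89 (array([484.3, -24.8]), np.float64(74.7), array([109.4,  66.5]), 53.9)
[(array([623.4, -16.8]), np.float64(98.1), array([76.9, 74.6]), -84.4, np.int32(12714), array([142., 133., 117.])), (array([629.4, -75.5]), np.float64(98.0), array([44.1,  3.2]), 6.1, np.int32(220), array([228., 214., 189.]))]
```

```bash
python3 -m jog '0 0 0 0 0 -.007 .03;0 0 0 0 0 -.003 .03;0 0 0 0 0 -.001 .03;0 0 0 0 0 -.001 .03;0 0 0 0 0 0 .03;0 0 0 0 0 0 .03'
```

```text
time_s: 16.5
tcp_pos: [0.6246, -0.027, 0.1043]
ee_rot: [0.0, 0.671, 0.742, -0.0]
force: [-0.8, -0.2, 1.4]
gripper_width: 0.467
gripper_force: 30.0
```

```bash
python3 -m jog '0 0 0 0 0 -.0015 .03;0 0 0 0 0 -.0015 .03;0 0 0 0 0 0 .03;0 0 0 0 0 0 .03;0 0 0 0 0 0 .03'
python3 -m jog '0 0 0 0 0 .001 .03;0 0 0 0 0 .002 .03;0 0 0 0 0 0 .03;0 0 0 0 0 0 .055;0 0 0 0 0 0 .06;0 0 0 0 0 0 .06;0 0 0 0 0 0 .06;0 0 0 0 0 .01 .06;0 0 0 0 0 .04 .02;0 0 0 0 0 .03 0;0 0 0 0 0 .03 0;0 0 0 0 0 .03 0;0 0 0 0 0 0 0'
python3 - <<'E'
from h import *
p=cam("wrist"); s=arm.state(); print(s["tcp_pos"],s["force"],s["gripper_width"])
print(blob(p,s["tcp_pos"][:2],.079,.1))
E
```

```text
time_s: 17.0
tcp_pos: [0.6248, -0.027, 0.1016]
ee_rot: [0.0, 0.671, 0.742, 0.0]
force: [-3.0, 0.5, 5.0]
gripper_width: 0.469
gripper_force: 30.0
time_s: 18.3
tcp_pos: [0.6272, -0.0272, 0.2513]
ee_rot: [0.004, 0.671, 0.742, 0.003]
force: [0.2, 0.3, 0.3]
gripper_width: 0.266
gripper_force: 0.0
[ 0.62632002 -0.02710516  0.24835613] [ 0.11004162 -0.42208705  0.32344636] 0.22056703307695855
[(array([624.3, -27.7]), np.float64(83.3), array([98.4, 44.1]), -84.3, np.int32(4194), array([184., 174., 156.]))]
```

```bash
python3 -m jog '0 0 -.14 0 0 -.01 0;0 0 -.14 0 0 -.01 0;0 0 -.14 0 0 -.01 0;0 0 -.14 0 0 -.01 0;0 0 -.14 0 0 -.01 0;0 0 -.14 0 0 -.01 0;0 0 -.14 0 0 -.01 0;0 0 -.14 0 0 -.01 0;0 0 -.14 0 0 -.01 0;0 0 -.14 0 0 -.01 0;0 0 -.14 0 0 -.01 0;0 0 -.03 0 0 -.01 0;0 0 0 0 0 -.004 0;0 0 0 0 0 -.004 0;0 0 0 0 0 0 0;0 0 0 0 0 -.003 0;0 0 0 0 0 -.003 0;0 0 0 0 0 0 0;0 0 0 0 0 0 0'
```

```text
time_s: 20.25
tcp_pos: [0.6246, -0.0269, 0.1102]
ee_rot: [-0.0, 0.999, 0.05, -0.0]
force: [0.6, -1.1, 0.4]
gripper_width: 0.006
gripper_force: 0.0
```

```bash
python3 -m jog '0 0 0 0 0 -.002 0;0 0 0 0 0 -.002 0;0 0 0 0 0 -.002 0;0 0 0 0 0 0 0'; python3 -m jog '0 0 0 0 0 -.001 0;0 0 0 0 0 -.001 0;0 0 0 0 0 0 0;0 0 0 0 0 0 0'
```

```text
time_s: 20.65
tcp_pos: [0.6248, -0.0269, 0.1044]
ee_rot: [0.0, 0.999, 0.05, 0.0]
force: [-0.8, 0.6, 4.8]
gripper_width: 0.006
gripper_force: 1.8
time_s: 21.05
tcp_pos: [0.6249, -0.027, 0.1027]
ee_rot: [0.0, 0.999, 0.05, 0.0]
force: [-3.0, -0.2, 6.4]
gripper_width: 0.006
gripper_force: 3.1
```

```bash
python3 -m jog '0 0 0 0 0 .01 0;0 0 0 0 0 .04 .093;0 0 0 0 0 .05 .093;0 0 .05 -.007 -.02 .03 .093;0 0 .05 -.008 -.035 .02 .093;0 0 .05 -.008 -.037 .02 .093;0 0 .05 -.009 -.037 .01 .093;0 0 .05 -.009 -.037 0 .093;0 0 .05 -.009 -.037 0 .093;0 0 .05 -.009 -.037 0 .093;0 0 .05 -.009 -.037 0 .093;0 0 .05 -.009 -.037 0 .093;0 0 .06 -.008 -.035 0 .093;0 0 0 0 -.02 0 .093;0 0 0 0 0 0 .093;0 0 0 0 0 0 .093'
python3 - <<'E'
from h import *
p=cam("wrist"); save(p,"w3",None,1.25); s=arm.state(); print(s["tcp_pos"])
for d in models.masks_of(p,"dish4"): print(d["p"],d["box"],topfit(p,d["pixels"]))
print(blob(p,(.573,-.418),r=.15))
E
```

```text
time_s: 22.65
tcp_pos: [0.5394, -0.3958, 0.2819]
ee_rot: [-0.0, 0.954, 0.3, -0.0]
force: [-0.3, -0.1, -0.4]
gripper_width: 0.997
gripper_force: 0.0
[ 0.53973383 -0.39519059  0.28208241]
0.7 [224.0, 74.8, 69.8, 55.1] (array([ 566.6, -284.3]), np.float64(14.7), array([85.6, 32.2]), -85.7)
0.57 [337.4, 128.8, 24.2, 68.5] (array([ 570.9, -423.6]), np.float64(14.5), array([86.4, 31.8]), 38.0)
0.36 [101.1, 0.0, 17.7, 10.1] (array([ 566.1, -111.5]), np.float64(73.2), array([17.5,  8.1]), -55.6)
[(array([ 571. , -423.7]), np.float64(13.3), array([86.4, 32.1]), 38.0, np.int32(1613), array([233., 229., 207.])), (array([ 452.9, -364.5]), np.float64(13.5), array([112.4,  47.7]), -86.1, np.int32(1514), array([197., 175., 143.])), (array([ 567.2, -297.8]), np.float64(13.2), array([59.1, 32.8]), -86.0, np.int32(1205), array([133.,  86.,  58.])), (array([ 530.8, -542.3]), np.float64(13.3), array([85.7, 33.3]), -38.0, np.int32(1082), array([114.,  69.,  44.]))]
```

View pics/w3.png

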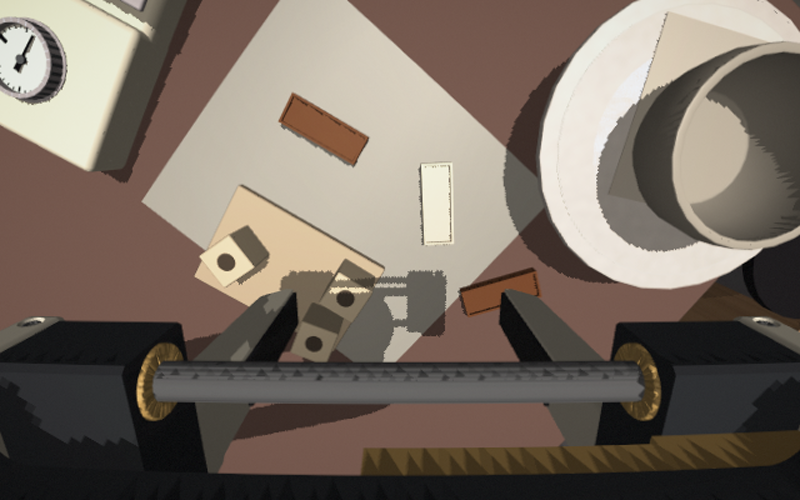

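Dish4 (cream) is at (437,203). The brown look-alikes are at (324,129) and (500,292), not to be touched. Checking clearance to the wheel plate.

Run:
```python
from h import *
p=cam("wrist"); v,u=np.mgrid[0:400:2,400:640:2]; X=at_depth(p,np.c_[u.ravel(),v.ravel()])
a=np.radians(-52); d=X[:,:2]-[.571,-.4237]; s=d@[np.cos(a),np.sin(a)]; t=d@[-np.sin(a),np.cos(a)]
X0=X
for z0,z1 in((.03,.07),(.07,.1),(.1,.15),(.15,.3)):
    m=(X[:,2]>z0)&(X[:,2]<z1)&(abs(t)<.06)&(s>.02)
    print(z0,m.sum(),s[m].min() if m.any() else None)
```

```text
0.03 0 None
0.07 3174 0.08102687532982242
0.1 1296 0.14047069338091775
0.15 596 0.020294510252105193
```

Run:
```python
from h import *
p=cam("wrist"); v,u=np.mgrid[0:400,400:640]; X=at_depth(p,np.c_[u.ravel(),v.ravel()])
a=np.radians(-52); d=X[:,:2]-[.571,-.4237]; s=d@[np.cos(a),np.sin(a)]; t=d@[-np.sin(a),np.cos(a)]
for s0 in range(70,120,5):
    m=(s>s0/1e3)&(s<(s0+5)/1e3)&(X[:,2]>.03)&(X[:,2]<.14)
    for t0 in(-90,-60,-30,0,30,60):
        k=m&(t>t0/1e3)&(t<=t0/1e3+.03)
        if k.any(): print(s0,t0,k.sum(),X[k,2].max().round(4),end=' | ')
    print()
c=d[(X[:,2]>.06)&(X[:,2]<.1)&(s<.15)]
```

```text
80 0 37 0.0827 | 80 30 156 0.0846 | 80 60 69 0.0839 | 
85 0 112 0.084 | 85 30 126 0.0852 | 85 60 150 0.0857 | 
90 -30 32 0.0836 | 90 0 132 0.0852 | 90 30 131 0.0848 | 90 60 140 0.0853 | 
95 -30 62 0.0839 | 95 0 123 0.0854 | 95 30 139 0.0853 | 95 60 143 0.0849 | 
100 -30 94 0.084 | 100 0 124 0.0846 | 100 30 131 0.0849 | 100 60 143 0.0852 | 
105 -60 4 0.0809 | 105 -30 117 0.0841 | 105 0 127 0.0849 | 105 30 131 0.0853 | 105 60 136 0.0852 | 
110 -60 25 0.0828 | 110 -30 112 0.0845 | 110 0 124 0.085 | 110 30 127 0.0848 | 110 60 142 0.0853 | 
115 -60 36 0.0837 | 115 -30 116 0.0847 | 115 0 121 0.0852 | 115 30 132 0.0849 | 115 60 139 0.0851 |
```

```bash
python3 -m jog '0 0 .054 .0165 -.0147 -.02 .093;0 0 0 .015 -.013 -.04 .093;0 0 0 0 0 -.04 .07;0 0 0 0 0 -.04 .06;0 0 0 0 0 -.04 .06;0 0 0 0 0 -.03 .06;0 0 0 0 0 -.02 .06;0 0 0 0 0 -.01 .06;0 0 0 0 0 -.006 .06;0 0 0 0 0 -.002 .06;0 0 0 0 0 0 .06'; python3 -m jog '0 0 0 0 0 0 .02;0 0 0 0 0 0 .02;0 0 0 0 0 0 .02;0 0 0 0 0 0 .02;0 0 0 0 0 0 .02;0 0 0 0 0 0 .02;0 0 0 0 0 0 .02;0 0 0 0 0 0 .02'
```

```text
time_s: 23.95
tcp_pos: [0.5719, -0.424, 0.0355]
ee_rot: [0.001, 0.945, 0.326, 0.0]
force: [-0.1, 0.2, 0.1]
gripper_width: 0.644
gripper_force: 0.0
time_s: 24.75
tcp_pos: [0.5713, -0.4238, 0.0345]
ee_rot: [0.0, 0.945, 0.326, 0.0]
force: [-0.8, 0.3, 3.0]
gripper_width: 0.338
gripper_force: 30.0
```

```bash
python3 -m jog '0 0 0 0 0 .005 .02;0 0 0 0 0 .025 .02;0 0 0 0 0 .05 .02;0 0 0 0 0 .05 .02;0 0 .05 .003 .02 .04 .02;0 0 .096 .005 .037 0 .02;0 0 .096 .005 .038 0 .02;0 0 .096 .005 .038 0 .02;0 0 .096 .005 .038 0 .02;0 0 .096 .005 .038 0 .02;0 0 .096 .005 .038 0 .02;0 0 .096 .005 .038 0 .02;0 0 .096 .005 .038 0 .02;0 0 .096 .005 .038 0 .02;0 0 .093 .005 .035 0 .02;0 0 0 0 0 0 .02;0 0 0 0 0 -.04 .02;0 0 0 0 0 -.025 .02;0 0 0 0 0 0 .02;0 0 0 0 0 0 .02'
cat >> h.py <<'E'
def held(p):
    "rect of top layer of held dish & of dishes on the pan"
    s=arm.state(); return s["tcp_pos"].round(4),s["force"].round(1),round(s["gripper_width"]*93,1)
E
python3 - <<'E'
from h import *
p=cam("wrist"); print(held(p)); save(p,"w4",(160,100,320,250),2)
for lo,hi in((.078,.0895),(.092,.125)):
  print(blob(p,(.6243,-.0277),lo,hi))
E
```

```text
time_s: 26.75
tcp_pos: [0.6237, -0.028, 0.1391]
ee_rot: [-0.001, 0.671, 0.742, -0.0]
force: [-0.4, 0.7, 0.4]
gripper_width: 0.337
gripper_force: 30.0
(array([ 0.6247, -0.0282,  0.1406]), array([-0.2,  0.2,  0.3]), 31.3)
[(array([622.2,  -6.1]), np.float64(86.2), array([54.6, 44.1]), -84.4, np.int32(1736), array([185., 178., 159.])), (array([648.2, -64.4]), np.float64(86.0), array([17. ,  2.8]), -83.1, np.int32(65), array([122., 109.,  95.]))]
[(array([622.4, -20.9]), np.float64(118.4), array([71.5, 58.3]), -84.3, np.int32(7315), array([144., 132., 115.]))]
```

View pics/w4.png

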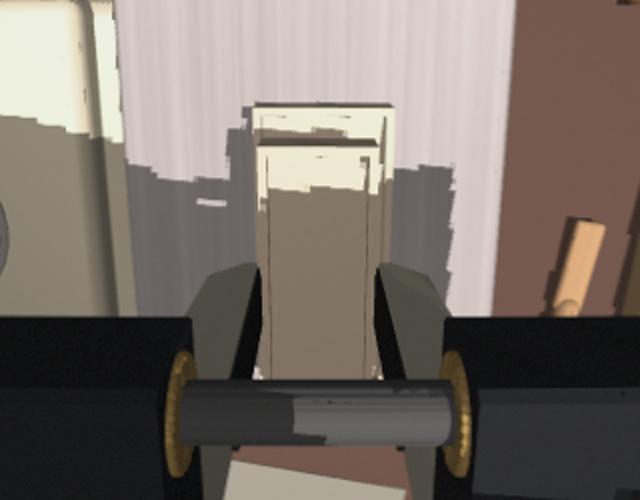

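Dish4 (317,250) hangs over dish3 (323,180), slightly to its left. I'll measure both edges in the nest's axes.

```bash
cat >> h.py <<'E'
def edges(p,lo,hi,smax=.04,ang=5.7,c=(.6243,-.0277)):
    v,u=np.mgrid[0:400,0:640]; X=at_depth(p,np.c_[u.ravel(),v.ravel()]); a=np.radians(ang)
    d=(X[:,:2]-c)*1000; s=d@[np.cos(a),np.sin(a)]; t=d@[-np.sin(a),np.cos(a)]
    m=(X[:,2]>lo)&(X[:,2]<hi)&(abs(s)<smax*1000)&(abs(t)<75)
    s,t=s[m],t[m]; o=[]
    for t0 in range(10,50,8):
        k=(t>t0)&(t<t0+8)
        if k.sum()>20: o.append((t0,s[k].min().round(1),s[k].max().round(1)))
    return "s rows",o,"t range",np.percentile(t,[.3,99.7]).round(1)
E
python3 - <<'E'
from h import *
p=cam("wrist"); print(held(p)); 
print(*edges(p,.079,.0895)); print(*edges(p,.105,.125))
E
```

```text
(array([ 0.6253, -0.0282,  0.1414]), array([-0.6,  0.1, -0.4]), 31.2)
s rows [(10, np.float64(-22.0), np.float64(21.8)), (18, np.float64(-21.9), np.float64(22.0)), (26, np.float64(-21.8), np.float64(21.9)), (34, np.float64(-22.0), np.float64(21.8)), (42, np.float64(-21.9), np.float64(22.1))] t range [-46.3  49. ]
s rows [(10, np.float64(-16.3), np.float64(15.5)), (18, np.float64(-16.2), np.float64(15.8)), (26, np.float64(-16.0), np.float64(15.6)), (34, np.float64(-16.3), np.float64(15.8)), (42, np.float64(-16.3), np.float64(15.7))] t range [-28.6  42.4]
```

```bash
python3 -m jog '0 0 0 0 0 -.01 .02;0 0 0 0 0 -.008 .02;0 0 0 0 0 -.003 .02;0 0 0 0 0 -.002 .02;0 0 0 0 0 0 .02;0 0 0 0 0 0 .02'; python3 -m jog '0 0 0 0 0 -.001 .02;0 0 0 0 0 -.001 .02;0 0 0 0 0 0 .02;0 0 0 0 0 0 .02'
```

```text
time_s: 27.45
tcp_pos: [0.6242, -0.0276, 0.1163]
ee_rot: [0.0, 0.671, 0.742, 0.0]
force: [-0.2, 0.6, -1.2]
gripper_width: 0.338
gripper_force: 30.0
time_s: 27.85
tcp_pos: [0.6245, -0.0277, 0.1145]
ee_rot: [0.0, 0.671, 0.742, 0.0]
force: [0.1, -0.3, 0.9]
gripper_width: 0.337
gripper_force: 30.0
```

```bash
python3 -m jog '0 0 0 0 0 -.0015 .02;0 0 0 0 0 -.0015 .02;0 0 0 0 0 0 .02;0 0 0 0 0 0 .02;0 0 0 0 0 0 .02'
python3 -m jog '0 0 0 0 0 .001 .02;0 0 0 0 0 .002 .02;0 0 0 0 0 0 .02;0 0 0 0 0 0 .042;0 0 0 0 0 0 .046;0 0 0 0 0 0 .046;0 0 0 0 0 0 .046;0 0 0 0 0 .01 .046;0 0 0 0 0 .04 .02;0 0 0 0 0 .03 0;0 0 0 0 0 .03 0;0 0 0 0 0 .02 0;0 0 0 0 0 0 0'
python3 - <<'E'
from h import *
p=cam("wrist"); print(held(p))
print(*edges(p,.079,.0875));print(*edges(p,.0885,.1))
print(blob(p,(.6243,-.0277),.088,.1))
E
```

```text
time_s: 28.35
tcp_pos: [0.6245, -0.0277, 0.1117]
ee_rot: [0.0, 0.671, 0.742, 0.0]
force: [-0.7, -0.1, 5.4]
gripper_width: 0.335
gripper_force: 30.0
time_s: 29.65
tcp_pos: [0.6262, -0.0279, 0.2495]
ee_rot: [0.003, 0.67, 0.742, 0.002]
force: [0.7, -0.4, -0.4]
gripper_width: 0.115
gripper_force: 0.0
(array([ 0.6252, -0.0278,  0.2467]), array([-0.5, -0. , -0.6]), 6.8)
s rows [(10, np.float64(-21.9), np.float64(21.8)), (18, np.float64(-21.7), np.float64(21.6)), (26, np.float64(-21.6), np.float64(21.5)), (34, np.float64(-21.5), np.float64(21.3)), (42, np.float64(-21.3), np.float64(22.0))] t range [-48.6  49. ]
s rows [(10, np.float64(-16.3), np.float64(15.3)), (18, np.float64(-16.3), np.float64(15.2)), (26, np.float64(-16.1), np.float64(15.1)), (34, np.float64(-16.0), np.float64(15.0)), (42, np.float64(-16.0), np.float64(14.9))] t range [-42.3  43.1]
[(array([623.7, -27.7]), np.float64(94.4), array([86.2, 32.1]), -84.2, np.int32(2848), array([171., 159., 141.]))]
```

```bash
python3 -m jog '0 0 -.14 0 0 -.01 0;0 0 -.14 0 0 -.01 0;0 0 -.14 0 0 -.01 0;0 0 -.14 0 0 -.01 0;0 0 -.14 0 0 -.01 0;0 0 -.14 0 0 -.01 0;0 0 -.14 0 0 -.01 0;0 0 -.14 0 0 -.01 0;0 0 -.14 0 0 -.01 0;0 0 -.14 0 0 -.01 0;0 0 -.14 0 0 -.01 0;0 0 -.03 0 0 -.01 0;0 0 0 0 0 -.003 0;0 0 0 0 0 -.002 0;0 0 0 0 0 -.002 0;0 0 0 0 0 0 0;0 0 0 0 0 -.002 0;0 0 0 0 0 0 0;0 0 0 0 0 0 0'; python3 -m jog '0 0 0 0 0 -.001 0;0 0 0 0 0 -.001 0;0 0 0 0 0 0 0;0 0 0 0 0 0 0'
```

```text
time_s: 31.6
tcp_pos: [0.6245, -0.0277, 0.1157]
ee_rot: [0.0, 0.999, 0.051, 0.001]
force: [0.4, -0.7, 1.5]
gripper_width: 0.006
gripper_force: 0.6
time_s: 32.0
tcp_pos: [0.6245, -0.0277, 0.1136]
ee_rot: [0.0, 0.999, 0.051, 0.0]
force: [1.1, 0.2, 4.2]
gripper_width: 0.002
gripper_force: 2.1
```

```bash
python3 -m jog '0 0 0 0 0 -.001 0;0 0 0 0 0 0 0;0 0 0 0 0 0 0'; python3 -m jog '0 0 0 0 0 .01 0;0 0 0 0 0 .04 .06;0 0 .08 0 0 .05 .06;0 0 .13 -.005 .025 .03 .06;0 0 .13 -.007 .035 .02 .06;0 0 .13 -.008 .035 .02 .06;0 0 .13 -.008 .035 0 .06;0 0 .13 -.008 .035 0 .06;0 0 .13 -.008 .035 0 .06;0 0 .13 -.008 .035 0 .06;0 0 .13 -.008 .035 0 .06;0 0 .13 -.008 .035 0 .06;0 0 .13 -.008 .035 0 .06;0 0 .13 -.008 .035 0 .06;0 0 .13 -.008 .035 0 .06;0 0 .13 -.008 .035 0 .06;0 0 .13 -.002 .028 0 .06;0 0 .095 0 0 0 .06;0 0 0 0 0 0 .06;0 0 0 0 0 0 .06'
python3 - <<'E'
from h import *
p=cam("wrist"); save(p,"w5",None,1.25); print(held(p))
for d in models.masks_of(p,"dish5"): print(d["p"],d["box"],topfit(p,d["pixels"]))
print(blob(p,(.51,.455),r=.1))
v,u=np.mgrid[0:400,0:640]; X=at_depth(p,np.c_[u.ravel(),v.ravel()]); m=(X[:,2]>.06)&(X[:,2]<.2)&(np.hypot(X[:,0]-.51,X[:,1]-.45)<.18)&(np.hypot(X[:,0]-.53,X[:,1]-.41)>.09); print(m.sum(),X[m].min(0),X[m].max(0))
E
```

```text
time_s: 32.3
tcp_pos: [0.6246, -0.0277, 0.1126]
ee_rot: [0.0, 0.999, 0.051, 0.001]
force: [1.0, -0.1, 5.6]
gripper_width: 0.003
gripper_force: 2.8
time_s: 34.3
tcp_pos: [0.5219, 0.4449, 0.2818]
ee_rot: [-0.0, 0.5, 0.866, -0.001]
force: [-0.4, 0.4, -0.2]
gripper_width: 0.648
gripper_force: 0.0
(array([0.5222, 0.4447, 0.282 ]), array([0.8, 0.1, 0.2]), 60.0)
0.82 [304.9, 130.4, 21.1, 60.2] (array([509.2, 453.9]), np.float64(14.9), array([74. , 19.3]), -60.6)
[(array([509.2, 453.9]), np.float64(14.3), array([74. , 19.3]), -60.6, np.int32(857), array([246., 244., 236.]))]
693 [0.66346687 0.41621552 0.06000447] [0.6898797  0.46213799 0.08732813]
```

View pics/w5.png

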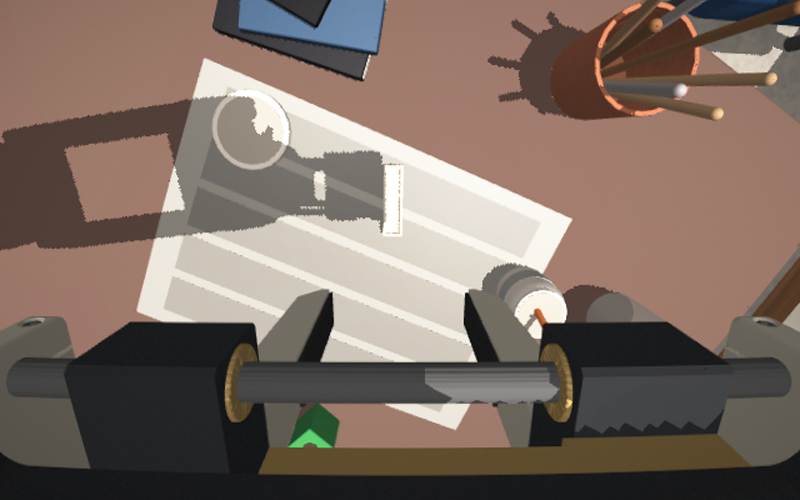

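Dish5 is at (393,200), undisturbed; the lid (250,128) and jar (535,305) are clear of it. Grasp.

```bash
python3 -m jog '0 0 -.01 -.0128 .0092 -.04 .06;0 0 0 0 0 -.05 .06;0 0 0 0 0 -.05 .05;0 0 0 0 0 -.04 .05;0 0 0 0 0 -.03 .05;0 0 0 0 0 -.02 .05;0 0 0 0 0 -.01 .05;0 0 0 0 0 -.006 .05;0 0 0 0 0 -.002 .05;0 0 0 0 0 0 .05;0 0 0 0 0 0 .01;0 0 0 0 0 0 .01;0 0 0 0 0 0 .01;0 0 0 0 0 0 .01;0 0 0 0 0 0 .01;0 0 0 0 0 0 .01;0 0 0 0 0 0 .01;0 0 0 0 0 0 .01;0 0 0 0 0 0 .01;0 0 0 0 0 0 .01'
```

```text
time_s: 36.4
tcp_pos: [0.5094, 0.4547, 0.0344]
ee_rot: [0.0, 0.503, 0.864, 0.0]
force: [-0.9, -0.4, 4.4]
gripper_width: 0.209
gripper_force: 30.0
```

```bash
python3 -m jog '0 0 0 0 0 .005 .01;0 0 0 0 0 .025 .01;0 0 0 0 0 .05 .01;0 0 0 0 0 .05 .01;0 0 0 .004 -.02 .04 .01;0 0 -.03 .008 -.035 0 .01;0 0 -.032 .009 -.036 0 .01;0 0 -.032 .009 -.036 0 .01;0 0 -.032 .009 -.036 0 .01;0 0 -.032 .009 -.036 0 .01;0 0 -.032 .009 -.036 0 .01;0 0 -.032 .009 -.036 0 .01;0 0 -.032 .009 -.036 0 .01;0 0 -.032 .009 -.036 0 .01;0 0 -.032 .009 -.036 0 .01;0 0 -.032 .009 -.036 0 .01;0 0 -.032 .009 -.036 0 .01;0 0 -.032 .0085 -.0355 0 .01;0 0 0 .004 -.032 0 .01;0 0 0 0 0 0 .01'; python3 -m jog '0 0 0 0 0 -.03 .01;0 0 0 0 0 -.02 .01;0 0 0 0 0 0 .01;0 0 0 0 0 0 .01'
python3 - <<'E'
from h import *
p=cam("wrist"); print(held(p))
print(*edges(p,.0885,.1));print(*edges(p,.113,.14));save(p,"w6",(160,100,320,250),2)
E
```

```text
time_s: 38.4
tcp_pos: [0.6328, -0.0682, 0.2038]
ee_rot: [0.0, 0.672, 0.741, -0.001]
force: [-0.5, 0.4, -0.2]
gripper_width: 0.207
gripper_force: 30.0
time_s: 38.8
tcp_pos: [0.6324, -0.0633, 0.1541]
ee_rot: [-0.001, 0.67, 0.742, -0.0]
force: [0.2, -0.9, 0.7]
gripper_width: 0.205
gripper_force: 30.0
(array([ 0.6332, -0.0635,  0.1553]), array([-0.1, -0.2,  0.4]), 19.2)
s rows [(10, np.float64(-16.4), np.float64(14.9)), (18, np.float64(-16.8), np.float64(15.4)), (26, np.float64(-16.8), np.float64(15.3)), (34, np.float64(-16.6), np.float64(15.1)), (42, np.float64(-16.4), np.float64(15.0))] t range [-40.7  42.3]
s rows [] t range [-64.1  -0.3]
```

View pics/w6.png

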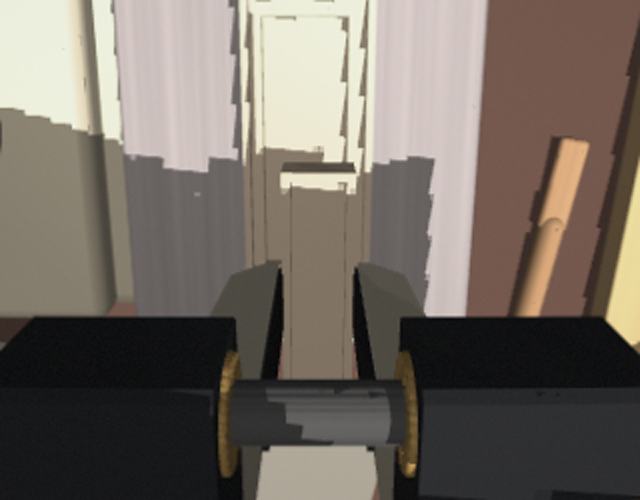

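I overshot in y: dish5 (318,280) hangs short of dish4 (308,140). Correct and re-measure.

```bash
python3 -m jog '0 0 0 -.0045 .0185 0 .01;0 0 0 -.0045 .0185 0 .01;0 0 0 0 0 0 .01;0 0 0 0 0 0 .01'
python3 - <<'E'
from h import *
p=cam("wrist"); print(held(p))
print(*edges(p,.0885,.1));print(*edges(p,.113,.14))
E
```

```text
time_s: 39.25
tcp_pos: [0.624, -0.0256, 0.155]
ee_rot: [0.0, 0.669, 0.743, 0.0]
force: [-0.2, 0.2, -0.2]
gripper_width: 0.208
gripper_force: 30.0
(array([ 0.624 , -0.0262,  0.1548]), array([-0.9, -0.1,  0.8]), 19.4)
s rows [(10, np.float64(-16.6), np.float64(15.1)), (18, np.float64(-16.4), np.float64(15.4)), (26, np.float64(-16.4), np.float64(15.3)), (34, np.float64(-16.2), np.float64(15.1)), (42, np.float64(-16.5), np.float64(15.2))] t range [-42.9  43. ]
s rows [(10, np.float64(-23.6), np.float64(22.1)), (18, np.float64(-10.3), np.float64(9.3)), (26, np.float64(-10.8), np.float64(9.2)), (34, np.float64(-10.7), np.float64(9.2))] t range [-25.8  38. ]
```

```bash
python3 -m jog '0 0 0 0 -.001 -.01 .01;0 0 0 0 0 -.008 .01;0 0 0 0 0 -.006 .01;0 0 0 0 0 -.003 .01;0 0 0 0 0 0 .01;0 0 0 0 0 0 .01'; python3 -m jog '0 0 0 0 0 -.001 .01;0 0 0 0 0 -.001 .01;0 0 0 0 0 0 .01;0 0 0 0 0 0 .01'
```

```text
time_s: 39.9
tcp_pos: [0.6239, -0.028, 0.1271]
ee_rot: [-0.0, 0.67, 0.742, -0.0]
force: [-0.4, -0.0, 0.2]
gripper_width: 0.208
gripper_force: 30.0
time_s: 40.3
tcp_pos: [0.6239, -0.0279, 0.1253]
ee_rot: [0.0, 0.67, 0.742, 0.0]
force: [-0.4, -0.4, 0.3]
gripper_width: 0.206
gripper_force: 30.0
```

```bash
python3 -m jog '0 0 0 0 0 -.001 .01;0 0 0 0 0 -.001 .01;0 0 0 0 0 0 .01;0 0 0 0 0 0 .01'; python3 -m jog '0 0 0 0 0 -.001 .01;0 0 0 0 0 -.001 .01;0 0 0 0 0 0 .01;0 0 0 0 0 0 .01;0 0 0 0 0 0 .01'
```

```text
time_s: 40.7
tcp_pos: [0.624, -0.0279, 0.1234]
ee_rot: [0.0, 0.67, 0.742, 0.0]
force: [-0.5, 1.2, 2.7]
gripper_width: 0.209
gripper_force: 30.0
time_s: 41.2
tcp_pos: [0.624, -0.0279, 0.1215]
ee_rot: [0.0, 0.67, 0.742, 0.0]
force: [-1.6, 0.0, 6.1]
gripper_width: 0.209
gripper_force: 30.0
```

```bash
python3 -m jog '0 0 0 0 0 .0015 .01;0 0 0 0 0 .002 .01;0 0 0 0 0 0 .01;0 0 0 0 0 0 .03;0 0 0 0 0 0 .034;0 0 0 0 0 0 .034;0 0 0 0 0 0 .034;0 0 0 0 0 .01 .034;0 0 0 0 0 .04 .02;0 0 0 0 0 .03 0;0 0 0 0 0 .03 0;0 0 0 0 0 0 0;0 0 0 0 0 0 0'
python3 - <<'E'
from h import *
p=cam("wrist"); print(held(p))
print(*edges(p,.079,.0875));print(*edges(p,.0885,.097));print(*edges(p,.0985,.115))
print(blob(p,(.6243,-.0277),.098,.11))
E
```

```text
time_s: 42.5
tcp_pos: [0.6245, -0.028, 0.2364]
ee_rot: [0.001, 0.67, 0.742, 0.001]
force: [-0.0, -0.6, -0.7]
gripper_width: 0.014
gripper_force: 0.0
(array([ 0.6237, -0.0279,  0.2347]), array([ 0.4, -0.5,  0.3]), 0.7)
s rows [(10, np.float64(-21.5), np.float64(21.4)), (18, np.float64(-21.4), np.float64(22.1)), (26, np.float64(-21.2), np.float64(22.0)), (34, np.float64(-22.0), np.float64(21.8)), (42, np.float64(-22.0), np.float64(21.6))] t range [-44.9  49.1]
s rows [(10, np.float64(-16.2), np.float64(15.2)), (18, np.float64(-16.1), np.float64(15.1)), (26, np.float64(-16.0), np.float64(14.9)), (34, np.float64(-16.0), np.float64(14.7)), (42, np.float64(-16.1), np.float64(14.6))] t range [-38.5  43.1]
s rows [(10, np.float64(-10.4), np.float64(8.4)), (18, np.float64(-10.3), np.float64(8.3)), (26, np.float64(-10.2), np.float64(9.0)), (34, np.float64(-10.2), np.float64(9.0))] t range [-36.1  35.9]
[(array([623.6, -28.6]), np.float64(105.2), array([73.8, 19.5]), -84.5, np.int32(1660), array([166., 154., 136.]))]
```

```bash
python3 -m jog '0 0 0 0 0 -.04 0;0 0 0 0 0 -.03 0;0 0 0 0 0 -.02 0;0 0 0 0 0 -.01 0;0 0 0 0 0 -.003 0;0 0 0 0 0 0 0;0 0 0 0 0 -.002 0;0 0 0 0 0 0 0;0 0 0 0 0 0 0'; python3 -m jog '0 0 0 0 0 -.001 0;0 0 0 0 0 -.001 0;0 0 0 0 0 0 0;0 0 0 0 0 0 0'
```

```text
time_s: 43.45
tcp_pos: [0.6244, -0.028, 0.1306]
ee_rot: [0.001, 0.67, 0.742, 0.0]
force: [0.0, -0.1, -0.8]
gripper_width: 0.005
gripper_force: 0.0
time_s: 43.85
tcp_pos: [0.624, -0.028, 0.1279]
ee_rot: [0.0, 0.67, 0.742, 0.0]
force: [1.5, -0.8, 1.7]
gripper_width: 0.005
gripper_force: 0.6
```

```bash
python3 -m jog '0 0 0 0 0 -.001 0;0 0 0 0 0 -.001 0;0 0 0 0 0 0 0;0 0 0 0 0 0 0'; python3 -m jog '0 0 0 0 0 .01 0;0 0 0 0 0 .04 .093;0 0 0 0 0 .04 .093;0 0 0 -.031 -.013 .01 .093;0 0 0 -.03 -.013 0 .093;0 0 0 -.03 -.013 0 .093;0 0 0 -.03 -.013 0 .093;0 0 0 -.03 -.013 0 .093;0 0 0 0 0 0 .093;0 0 0 0 0 0 .093;0 0 0 0 0 0 .093'
python3 - <<'E'
from h import *
p=cam("wrist"); print(held(p))
c=proj(p,[.4727,-.0411,.074])[0]; print(c)
np.save("wd.npy",p["frame"])
x,y=int(c[0])-60,int(c[1])-45; save(p,"w7",(x,y,120,90),6); print(x,y)
for d in models.masks_of(p,"bezel"): print(d["p"],topfit(p,d["pixels"]))
E
```

```text
time_s: 44.25
tcp_pos: [0.6241, -0.0279, 0.126]
ee_rot: [0.0, 0.67, 0.742, 0.0]
force: [-0.2, 0.8, 4.1]
gripper_width: 0.005
gripper_force: 1.5
time_s: 45.35
tcp_pos: [0.4735, -0.0927, 0.2261]
ee_rot: [0.0, 0.67, 0.742, 0.0]
force: [-0.2, -0.0, 0.2]
gripper_width: 0.815
gripper_force: 0.0
(array([ 0.4735, -0.0926,  0.2259]), array([1. , 0.5, 0.4]), 79.8)
[323.97813697 137.8831185 ]
263 92
0.56 (array([471.4, -41.3]), np.float64(74.9), array([64.7, 64.6]), 63.4)
```

View pics/w7.png

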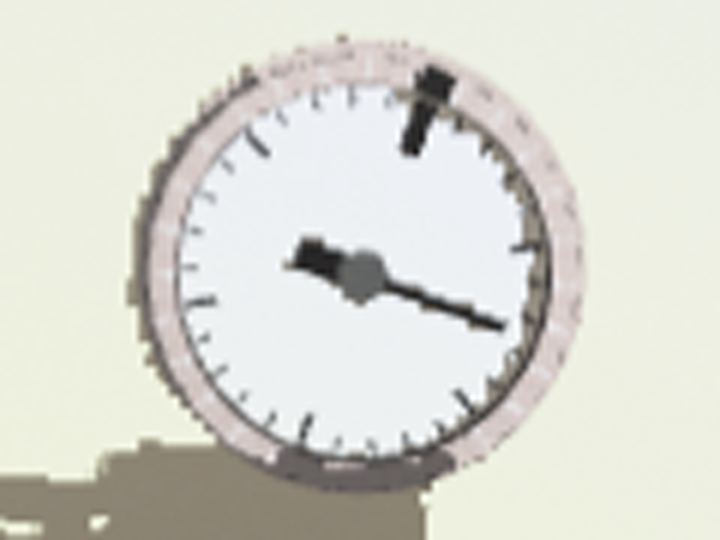

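Hub (362,275), pointer tip (503,326), zero bar (412,140) with the index at (437,80). Compute the angles.

Run:
```python
from h import *
p=cam("wrist")
f=lambda x,y,z:at_z(p,[[263+x/6,92+y/6]],z)[0]
hub=f(362,275,.071); tip=f(503,326,.071); z1=f(412,145,.067); z2=f(437,80,.075)
tail=f(300,250,.071)
c=np.array([.4722,-.0413])
A=lambda d:np.degrees(np.arctan2(d[1],d[0]))
print(hub,tip,z1,z2)
print("pointer",A(tip[:2]-hub[:2]),A(tip[:2]-c),A(tip[:2]-tail[:2]),np.linalg.norm(tip[:2]-hub[:2]),"zero",A(z1[:2]-c),A(z2[:2]-c),A(z1[:2]-hub[:2]),np.linalg.norm(z1[:2]-c),np.linalg.norm(z2[:2]-c))
```

```text
[ 0.47206597 -0.04114565  0.071     ] [ 0.49482579 -0.04666623  0.071     ] [ 0.47772455 -0.02086362  0.067     ] [ 0.48004756 -0.01108889  0.075     ]
pointer -13.6342342357848 -13.342489264116558 -14.278326855277289 0.023419773688094295 zero 74.87285022675765 75.43880121291689 74.41119091438554 0.02116993673298816 0.031213705295874257
```

```bash
python3 -m jog '0 0 0 -.001 .0255 0 .093;0 0 0 0 .026 -.02 .093;0 0 0 0 0 -.04 .093;0 0 0 0 0 -.04 .093;0 0 0 0 0 -.02 .093;0 0 0 0 0 -.01 .093;0 0 0 0 0 -.005 .093;0 0 0 0 0 0 .06;0 0 0 0 0 0 .06;0 0 0 0 0 0 .06;0 0 0 0 0 0 .06;0 0 0 0 0 0 .06;0 0 0 0 0 0 .06'
```

```text
time_s: 46.8
tcp_pos: [0.4725, -0.0416, 0.0917]
ee_rot: [0.001, 0.67, 0.742, 0.0]
force: [-2.9, -0.4, 6.3]
gripper_width: 0.699
gripper_force: 30.0
```

```bash
python3 -m jog '0 0 -.1 0 0 0 .06;0 0 -.1 0 0 0 .06;0 0 -.1 0 0 0 .06;0 0 -.1 0 0 0 .06;0 0 -.1 0 0 0 .06;0 0 -.1 0 0 0 .06;0 0 -.1 0 0 0 .06;0 0 -.1 0 0 0 .06;0 0 -.1 0 0 0 .06;0 0 -.1 0 0 0 .06;0 0 -.1 0 0 0 .06;0 0 -.1 0 0 0 .06;0 0 -.1 0 0 0 .06;0 0 -.1 0 0 0 .06;0 0 -.1 0 0 0 .06;0 0 -.05 0 0 0 .06;0 0 0 0 0 0 .06;0 0 0 0 0 0 .06'
python3 -m jog '0 0 0 0 0 0 .093;0 0 0 0 0 0 .093;0 0 0 0 0 0 .093;0 0 0 0 0 0 .093;0 0 0 0 0 .005 .093;0 0 0 0 0 .03 .093;0 0 0 0 0 .05 .093;0 0 0 -.025 -.005 .05 .093;0 0 0 -.025 -.005 0 .093;0 0 0 0 0 0 .093;0 0 0 0 0 0 .093'
python3 - <<'E'
from h import *
p=cam("wrist"); print(held(p))
c=proj(p,[.4721,-.0412,.074])[0]
x,y=int(c[0])-60,int(c[1])-45; save(p,"w8",(x,y,120,90),6); print(x,y)
E
```

```text
time_s: 48.6
tcp_pos: [0.4717, -0.041, 0.0916]
ee_rot: [-0.0, 0.998, 0.061, -0.0]
force: [-5.3, 3.7, 11.2]
gripper_width: 0.698
gripper_force: 30.0
time_s: 49.7
tcp_pos: [0.4246, -0.0509, 0.2203]
ee_rot: [0.0, 0.998, 0.061, 0.001]
force: [0.2, -1.4, -1.0]
gripper_width: 1.001
gripper_force: 0.0
(array([ 0.4246, -0.0508,  0.2198]), array([ 0.3,  0. , -0.3]), 93.0)
253 96
```

View pics/w8.png

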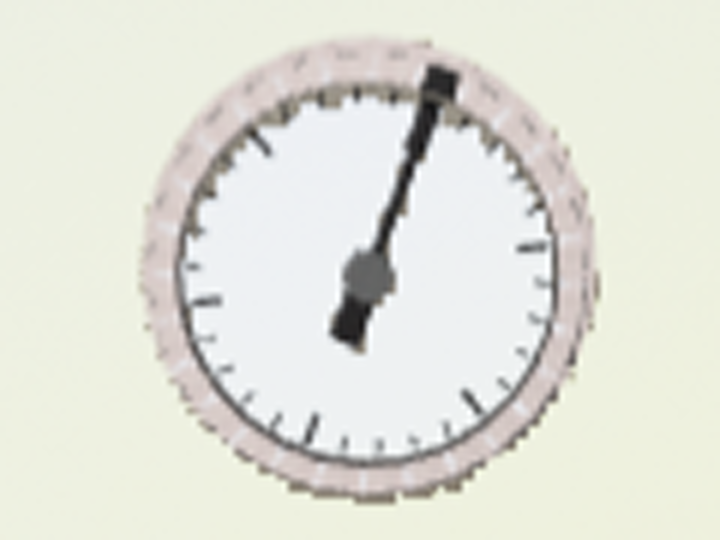

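Pointer from hub (368,276) runs into the zero bar at (420,135); index (440,82). Checking the residual, the nest and the prop.

Run:
```python
from h import *
p=cam("wrist")
f=lambda x,y,z:at_z(p,[[253+x/6,96+y/6]],z)[0][:2]
A=lambda d:np.degrees(np.arctan2(d[1],d[0])).round(1)
h=f(368,276,.071); m=f(398,195,.071); tail=f(349,330,.071); i=f(440,82,.074); b=f(423,132,.067)
print(h,"pointer",A(m-h),A(m-tail),"zero",A(i-h),A(b-h), A(i-tail))
print(*edges(p,.079,.0875));print(*edges(p,.0885,.097));print(*edges(p,.0985,.115))
for q in ("scene","side"):
  p=cam(q)
  for d in models.masks_of(p,"prop"): print(q,round(d["p"],2),*topfit(p,d["pixels"]))
p=cam("side"); save(p,"s2",(250,150,160,110),5)
```

```text
[ 0.47157088 -0.04153074] pointer -13.6 -13.2 zero -13.5 -14.3 -13.3Traceback (most recent call last):
  File "<stdin>", line 7, in <module>
  File "h.py", line 63, in edges
    return "s rows",o,"t range",np.percentile(t,[.3,99.7]).round(1)
                                ~~~~~~~~~~~~~^^^^^^^^^^^^^
    return _quantile_unchecked(
        a, q, axis, out, overwrite_input, method, keepdims, weights)
    return _ureduce(a,
                    func=_quantile_ureduce_func,
    ...<5 lines>...
                    overwrite_input=overwrite_input,
                    method=method)
    r = func(a, **kwargs)
    result = _quantile(arr,
                       quantiles=q,
    ...<2 lines>...
                       out=out,
                       weights=wgt)
    slices_having_nans = np.isnan(arr[-1, ...])
                                  ~~~^^^^^^^^^
IndexError: index -1 is out of bounds for axis 0 with size 0
```

The zero mark stands within half a degree of the pointer. Last check of nest and prop from higher up.

```bash
python3 -m jog '0 0 0 0 0 .05 .093;0 0 0 .03 0 .04 .093;0 0 0 .03 0 0 .093;0 0 0 .03 0 0 .093;0 0 0 .03 0 0 .093;0 0 0 0 0 0 .093;0 0 0 0 0 0 .093;0 0 0 0 0 0 .093'
python3 - <<'E'
from h import *
p=cam("wrist"); save(p,"w9",None,1.25); print(held(p))
print(*edges(p,.079,.0875));print(*edges(p,.0885,.097));print(*edges(p,.0985,.115))
for q in ("scene","side"):
  p=cam(q)
  for d in models.masks_of(p,"prop"): print(q,round(d["p"],2),*topfit(p,d["pixels"]))
E
```

```text
time_s: 50.6
tcp_pos: [0.5441, -0.0507, 0.3096]
ee_rot: [-0.0, 0.998, 0.061, -0.001]
force: [-0.4, -0.3, -0.9]
gripper_width: 1.002
gripper_force: 0.0
(array([ 0.544 , -0.0508,  0.3101]), array([ 0.3, -0.7,  0.3]), 93.2)
s rows [(10, np.float64(-21.5), np.float64(21.8)), (18, np.float64(-21.6), np.float64(21.7)), (26, np.float64(-20.8), np.float64(21.5)), (34, np.float64(-21.0), np.float64(21.4)), (42, np.float64(-21.2), np.float64(21.3))] t range [-49.   49.2]
s rows [(10, np.float64(-15.9), np.float64(14.8)), (18, np.float64(-16.0), np.float64(14.7)), (26, np.float64(-16.2), np.float64(14.4)), (34, np.float64(-15.3), np.float64(15.2)), (42, np.float64(-16.4), np.float64(15.2))] t range [-43.   43.2]
s rows [(10, np.float64(-8.4), np.float64(10.0)), (18, np.float64(-14.9), np.float64(9.9)), (26, np.float64(-9.8), np.float64(9.7)), (34, np.float64(-9.9), np.float64(9.4))] t range [-38.3  35.1]
scene 0.81 [570.1 157.8] 50.8 [43.2 37.4] -30.1
scene 0.5 [ 414.9 -282. ] 63.2 [44.9 40. ] -20.7
scene 0.48 [679.4 124.1] 51.8 [44.3 40. ] -53.5
side 0.74 [565.6 164.5] 50.9 [43.1 39.4] 72.5
side 0.67 [ 411.7 -276.5] 61.9 [44.1 39.3] 69.1
side 0.66 [676.2 130.2] 51.0 [40.9 33.6] -69.7
```

View pics/w9.png

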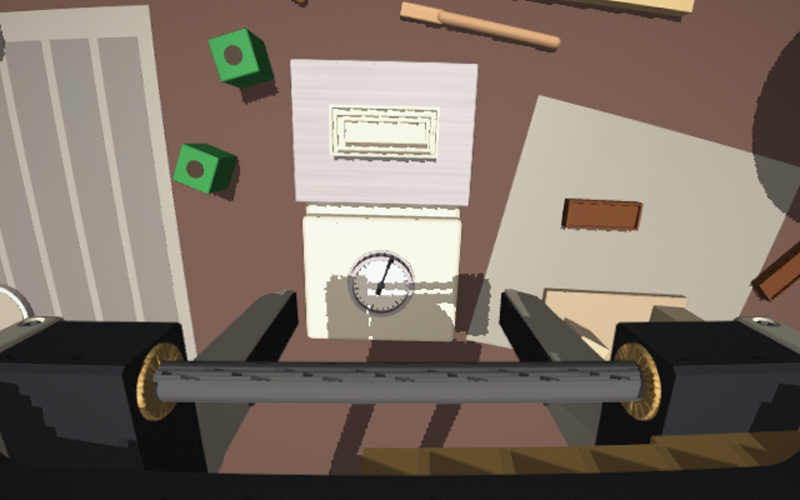

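The three dishes are nested at (384,133), the pointer and zero mark line up at (390,260), the prop is still on the shelf, and the bystanders in view are where they were. Handing in.

```bash
python3 -c "
from workcell import arm
print(arm.hand_in())"
```

```text
the job is handed in; nothing more can be done
None
```

The job is handed in, with no verdict shown: the prop is back on the kiln shelf; the three dishes found on the table (dish3, dish4, dish5) are nested on the pan, each pressed to about 6 N; and the zero mark stands within about half a degree of the pointer.

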